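# Switch the ball sorter to its empty chute and release the batch

### The arm

A 6-joint arm with a two-finger parallel gripper is mounted at the origin on the work surface. World frame = base frame: x ahead of the robot, y to its left, z up, the work surface at z = 0. Lengths are in m, angles in rad, forces in N, time in s.
With the tool pointing down it reaches from about 0.35 to 1 m from the base axis. Payload 7.1 kg.
Tool frame: the origin (TCP) lies on the front face of the gripper's body, between the roots of the fingers; the fingertips stand 73 mm ahead of it and the grasp point (between the pads) lies 54 mm ahead of it; z points along the fingers, x is the direction in which the jaws open and shut, and the axes are right-handed (so a half turn about z gives the same grasp; the last joint's range is limited). The gripper opens to 85 mm and grips with 20 to 120 N. Pads are 22 mm wide; open, the fingers measure 114 mm over their backs; the gripper's body (76 mm by 85 mm) begins 54 mm behind the grasp point. The pads swing forward as they close: fully open they stand 13 mm farther back than shut.
Start: joints at [1.303, 0.423, 1.63, -0, 1.089, -0.019], TCP at [0.154, 0.606, 0.304] pointing down, gripper open.
Joint ranges: [-3, 3], [-0.9, 2.11], [0.09, 2.58], [-1.31, 4.45], [0.11, 2.69], [-2.54, 2.54]. Speed limits (rad/s): [2.39, 2.39, 3.01, 3.14, 3.14, 3.14].

### API

Orientations are given as a 3x3 rotation matrix whose columns are the frame's x, y, z axes.
In Python, from rig import r gives the robot as it stands.
- The arm moves only by the tool drive_tool, never from a script. Its argument "targets" is a list of rows, each a list of 7 numbers: the turn, a rotation vector about the world's x, y, z in rad, then the shift along the world's x, y, z in cm, then the opening, from 0 (shut) to 1 (fully open). In form: [[wx, wy, wz, dx, dy, dz, jaw], ...]. A call has 1 to 20 rows; each row is the pose to reach, as a shift and turn from the pose commanded when the call began; what a row does not reach only later rows make up. A row lasts 1/12 s, in which the tool goes at most 41.7 mm and 7.16 degrees, less where a joint would pass 70% of its speed; a pose out of reach is approached as far as the arm can. A call with a gripper value outside its range is refused whole. The fingers move at their own pace and stop on an object; "squeeze" is the grip in N (left out, the last holds). Time passes only in rows, so rows that repeat a pose let the fingers close. It gives the time, the measured TCP pose, the force and the opening at its end, in the units of the state.
- r.get_obs(): the state, without advancing time (a new reading comes with each control period).
- r.snapshot(name): name is "side" or "top"; returns (picture, depth): 384x512x3 uint8, blue, green, red; 384x512 float32, m along the optical axis (not along the pixel's ray), 0 where there is no reading.
- r.camera_model(name): a dict with "vertical_fov" (degrees; the focal length in pixels is half the picture's height over the tangent of half this angle, whatever the lens; pixels are square), "cx", "cy" (the principal point, pixels), "R" (3x3) and "t" (3): a world point X has camera coordinates R X + t. Camera axes: x right, y down, z forward; pixel columns grow to the right and rows downward; lengths in m; the calibration is good to about 2 mm. A picture is of the moment at which its call begins. camera_model takes no time and is no camera call.
- r.close_job(): hands the job in, once; it reports no verdict.
Trained networks look in the newest picture that a camera, given by its name, has taken for a name from the list of things; names that differ only in an ending like _2 or _b are one class to them, and where a whole thing is asked for, a point or a joint stands for the part that bears it (a point fixed in the world has none). Each returns a list of dicts, best first, with "p" (0 to 1); they miss things now and then, are a little off and sometimes report something else, mostly with a low value. They report only what shows in the picture. A call takes as long as a camera call.
- r.recognise(camera, query): "position" ([x, y, z] in m, in world coordinates, good to about 4 mm: the middle of the surface that is visible of it).
The state is a dict: "time_s": time; "joints": joint angles; "qd": joint speeds; "joint_torque": joint torques, N m; "eef_pos": TCP position; "tool_rot": TCP orientation; "contact_force": force on the tool from outside, world axes, zero at the start; "ft_torque": the same for the moment, N m; "gripper_width": opening from 0.0 (shut) to 1.0 (fully open).
Only numpy, scipy, OpenCV 4.12 (cv2) and the standard library are available. Lean on these libraries where they do the work, as an engineer would, in place of code of your own. Each camera call takes 0.05 s, during which the arm holds its last target.

### The job

The ball sorter's left chute is full. With the fingertips press down the raised right pad of the blue seesaw gate until the gate has rocked over fully onto its right-hand stop, and only then push the red stop tab sideways to the left as far as it goes, so that the three waiting balls roll down into the empty right chute. Do not touch the balls or pick anything up, and leave the caliper, the mouse and the blue sleeve where they are.

Things in the scene. Friction and masses are not known exactly. Their poses are not given: they have to be found in the camera images.
- sorter: Desktop ball sorter fixed to the desk, 460 mm wide (y). Origin on the desk right under the gate's pivot; x away from the robot along the infeed, y left along the chutes, z up. Blue gate in the middle, a chute falling outward on each side. The infeed channel (38 mm wide) comes down along x from 170 to 19 mm; its walls are 168 mm high near the stop tab, 195 mm at the far end.
- gate (a joint): Seesaw gate, a blue trough 160 mm long along the sorter's y, hinged about the sorter's x axis 120 mm above its origin. -0.2 rad = left end down on its stop (about so at the start), +0.2 = right end down on its stop. Stiff frictional hinge: stays where left; about 2 N on a pad moves it. Its front wall, between balls and pads, rises 37 mm above the pivot.
- pad_right (a point): Centre of the top face of the right yellow press pad, 46 x 46 mm and 6 mm thick, which sticks out of the gate's front towards the robot. In the sorter's frame it lies 43 mm in front of (x = -43 mm) and 75 mm to the right (y = -75 mm) of the pivot; its height is about 140 mm at the start and 110 mm when pressed fully down.
- pad_left (a point): Centre of the top face of the left yellow press pad, the same on the other side (y = +75 mm); it is low at the start and rises as the right pad goes down.
- stop (a joint): Slide of the stop blade that holds back the balls: 0 m = across the infeed channel (start), 0.045 m = fully pushed aside to the sorter's left (+y) against its end stop. About 1.5 N of friction; it stays where it is left.
- stop_tab (a point): Centre of the top face of the red tab on the stop slide, 225 mm above the desk; at the start 50 mm behind the pivot (sorter x = +50 mm, y = 0). The tab is a block 26 mm (sorter x) by 18 mm (y), 42 mm high, underside 183 mm above the desk, above the channel walls. Push its right (-y) face to the left.
- empty_chute (a point): Point in the empty right-hand aluminium chute (sorter y = -185 mm, 90 mm above the desk). The chute is open on top, 36 mm wide inside, falls outward from y = -84 to -220 mm; rims at most 125 mm high.
- full_chute (a point): Same point in the left chute (sorter y = +185 mm), which is full of balls that are fixed in place.
- ball1: Brass ball, 24 mm across, origin at its centre, nearest to the stop blade in the infeed channel. Must not be touched by the robot.
- ball2: Second brass ball, the same, behind ball1.
- ball3: Third brass ball, the same, behind ball2.
- sleeve: Loose blue open tube, 80 mm across, 100 mm tall, upright on the desk behind the right chute; origin at the centre of its underside. Leave alone.
- caliper: Loose steel caliper with a grey display, 200 mm long along its own x, 14 mm thick, flat on the desk behind the left chute; origin at the middle of its underside. Leave alone.
- mouse: Loose black computer mouse, 100 x 56 mm, 34 mm tall, on the desk in front of the sorter; origin at the centre of its underside. Leave alone.

How it is judged:
By the outcome, as a careful person would: the job done as asked, in the order asked, and still so for the second after the job is handed in, with the robot touching nothing.
It also fails if it takes over 42 s, if anything falls off the work surface, if the arm or the gripper's body presses on something with over 40 N, if the wrist force passes 120 N, or if a joint passes its speed limit or range.

## Working session

There is one attempt and no reset: what is moved stays moved. The work goes in short steps, Python scripts to look and compute and a tool call to move; the robot and the scene stay as the last step left them, time stands still between calls to the robot, and variables do not carry over. Pictures are saved under pics/ and viewed, and the job is handed in when it is done.

Besides the shell and the picture viewer there is one more tool, called after "Call:" by a JSON object that holds its "name" and its "arguments", one argument or row to a line. drive_tool: Moves the arm, as the interface text tells. Its arguments: {"type":"object","properties":{"targets":{"type":"array","items":{"type":"array","items":{"type":"number"}}},"squeeze":{"type":"number"}},"required":["targets"]}

```bash
mkdir -p pics
python3 - <<'E'
from rig import r
import cv2,numpy as np
o=r.get_obs();print(o['time_s'],o['eef_pos'],np.round(o['tool_rot'],3).tolist(),o['gripper_width'])
for n in('side','top'):
    p,d=r.snapshot(n);cv2.imwrite(f'pics/{n}0.png',p);np.save(f'pics/{n}0.npy',d)
    c=r.camera_model(n);print(n,c)
for n in('side','top'):
  for q in('pad_right','pad_left','stop_tab','gate','sorter','ball1','sleeve','mouse','caliper'):
    print(n,q,[(np.round(k['position'],3).tolist(),round(k['p'],2)) for k in r.recognise(n,q)[:3]])
print(r.get_obs()['time_s'])
E
```

```text
0.0 [0.15374715 0.6053381  0.30314552] [[0.246, 0.969, -0.0], [0.969, -0.246, -0.001], [-0.002, -0.0, -1.0]] 1.0030705244963267
side {'vertical_fov': 54.34188440057198, 'cx': 252.6048316365189, 'cy': 193.664883269568, 'R': array([[-0.82082433, -0.57115544,  0.00537344],
       [-0.44579601,  0.63472846, -0.63117803],
       [ 0.35709009, -0.52048174, -0.77561938]]), 't': array([0.53043463, 0.30368396, 0.68478064])}
top {'vertical_fov': 46.16215952550657, 'cx': 248.80726460033978, 'cy': 194.0272841430649, 'R': array([[-0.01235957, -0.99988178,  0.0091474 ],
       [-0.99405325,  0.01129668, -0.1083075 ],
       [ 0.10819136, -0.01043163, -0.99407535]]), 't': array([0.06274427, 0.60983715, 1.08315274])}
side pad_right [([0.537, 0.062, 0.13], 0.92)]
side pad_left [([0.538, 0.063, 0.137], 0.66)]
side stop_tab [([0.603, 0.052, 0.196], 0.9), ([0.642, 0.04, 0.167], 0.6)]
side gate [([0.535, 0.063, 0.132], 0.96)]
side sorter [([0.562, 0.058, 0.106], 0.87), ([0.534, 0.064, 0.136], 0.55)]
side ball1 [([0.644, 0.042, 0.169], 0.49), ([0.662, 0.044, 0.17], 0.43)]
side sleeve [([0.728, -0.111, 0.084], 0.82)]
side mouse []
side caliper [([0.734, 0.217, 0.011], 0.74)]
top pad_right [([0.539, 0.046, 0.128], 0.56)]
top pad_left [([0.543, 0.048, 0.129], 0.96)]
top stop_tab [([0.609, 0.054, 0.224], 0.77), ([0.401, 0.138, 0.034], 0.51)]
top gate [([0.544, 0.048, 0.124], 0.56)]
top sorter [([0.554, 0.051, 0.114], 0.66)]
top ball1 [([0.663, 0.04, 0.17], 0.48), ([0.637, 0.04, 0.167], 0.41)]
top sleeve [([0.715, -0.087, 0.064], 0.61)]
top mouse [([0.401, 0.137, 0.032], 0.65)]
top caliper [([0.727, 0.216, 0.01], 0.63), ([0.402, 0.138, 0.035], 0.36)]
1.0
```

View pics/top0.png

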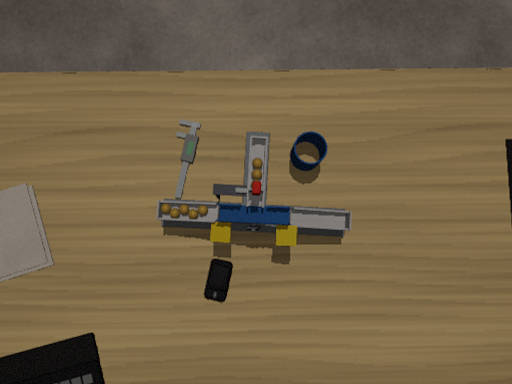

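View pics/side0.png

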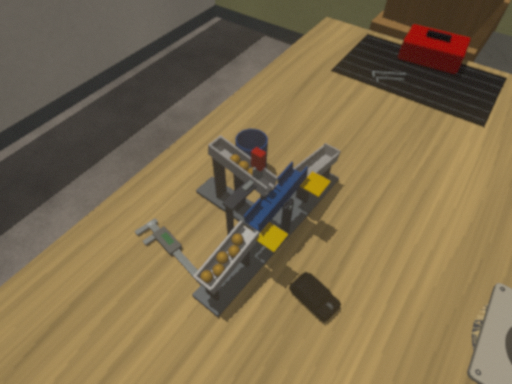

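The top view shows the right pad at about (287,236), the left pad at (221,232), the red tab at (257,187) and the mouse at (218,280). The side view agrees: right pad (317,184), left pad (273,238), tab (259,158). I'll measure them from colour and depth.

```bash
cat > h.py <<'E'
import cv2,numpy as np
from rig import r
def cloud(n,d):
    c=r.camera_model(n);f=192/np.tan(np.radians(c['vertical_fov']/2))
    v,u=np.mgrid[:384,:512];P=np.stack([(u-c['cx'])/f*d,(v-c['cy'])/f*d,d],-1)
    return (P-c['t'])@c['R']
def blobs(n,p,d,col):
    h=cv2.cvtColor(p,cv2.COLOR_BGR2HSV);X=cloud(n,d)
    if col=='y': m=cv2.inRange(h,(24,180,90),(35,255,255))
    elif col=='r': m=cv2.inRange(h,(0,180,80),(6,255,255))|cv2.inRange(h,(174,180,80),(180,255,255))
    elif col=='b': m=cv2.inRange(h,(100,120,40),(125,255,255))
    k,l,s,c=cv2.connectedComponentsWithStats(m)
    out=[]
    for i in range(1,k):
        if s[i,4]<25: continue
        q=X[(l==i)&(d>0)]
        if len(q): out.append((c[i].round(0).tolist(),int(s[i,4]),np.median(q,0).round(4).tolist(),np.percentile(q,3,axis=0).round(3).tolist(),np.percentile(q,97,axis=0).round(3).tolist()))
    return out
E
python3 - <<'E'
from h import *
for n in('side','top'):
    p=cv2.imread(f'pics/{n}0.png');d=np.load(f'pics/{n}0.npy')
    for c in 'yrb':
        for b in blobs(n,p,d,c):print(n,c,*b)
E
```

```text
side y [316.0, 184.0] 339 [0.5025, -0.0223, 0.1366] [0.485, -0.042, 0.133] [0.522, -0.001, 0.14]
side y [272.0, 237.0] 465 [0.5133, 0.1272, 0.1137] [0.495, 0.104, 0.109] [0.533, 0.147, 0.118]
side r [437.0, 41.0] 1254 [0.4936, -0.8534, 0.0749] [0.406, -0.944, 0.064] [0.59, -0.805, 0.079]
side r [258.0, 153.0] 72 [0.6016, 0.0473, 0.225] [0.593, 0.039, 0.223] [0.612, 0.053, 0.227]
side b [273.0, 201.0] 567 [0.5562, 0.0659, 0.1275] [0.536, -0.015, 0.114] [0.569, 0.125, 0.161]
top y [220.0, 233.0] 325 [0.5131, 0.123, 0.1129] [0.495, 0.102, 0.107] [0.532, 0.144, 0.118]
top y [286.0, 236.0] 379 [0.5043, -0.027, 0.1358] [0.485, -0.047, 0.13] [0.524, -0.003, 0.14]
top r [256.0, 187.0] 94 [0.604, 0.0424, 0.2241] [0.593, 0.034, 0.22] [0.615, 0.051, 0.227]
top b [310.0, 149.0] 151 [0.7086, -0.0895, 0.0991] [0.673, -0.127, 0.03] [0.749, -0.052, 0.103]
top b [254.0, 214.0] 1206 [0.5543, 0.0459, 0.1267] [0.533, -0.027, 0.112] [0.575, 0.121, 0.161]
```

Call:
{"name": "drive_tool", "arguments": {
  "targets": [
    [0,0,0.02,1.8,-3.3,0,0],
    [0,0,0.04,3.6,-6.6,0,0],
    [0,0,0.06,5.4,-9.9,0,0],
    [0,0,0.08,7.2,-13.2,0,0],
    [0,0,0.1,9.0,-16.5,0,0],
    [0,0,0.12,10.8,-19.8,0,0],
    [0,0,0.14,12.6,-23.1,0,0],
    [0,0,0.16,14.4,-26.4,0,0],
    [0,0,0.186,16.2,-29.7,0,0],
    [0,0,0.186,18.0,-33,0,0],
    [0,0,0.186,19.8,-36.3,0,0],
    [0,0,0.186,21.6,-39.6,0,0],
    [0,0,0.186,23.4,-42.9,0,0],
    [0,0,0.186,25.2,-46.2,0,0],
    [0,0,0.186,27.0,-49.5,0,0],
    [0,0,0.186,28.8,-52.8,0,0],
    [0,0,0.186,30.6,-56.1,0,0],
    [0,0,0.186,32.4,-59.4,0,0],
    [0,0,0.186,34.5,-63.1,0,0],
    [0,0,0.186,34.5,-63.1,0,0]
  ]
}}

```text
time_s: 2.67
eef_pos: [0.5022, -0.0303, 0.3046]
tool_rot: [[0.067, 0.998, 0.004], [0.998, -0.067, -0.002], [-0.002, 0.004, -1.0]]
contact_force: [-0.6, -0.3, 1.5]
gripper_width: 0.0
```

Call:
{"name": "drive_tool", "arguments": {
  "targets": [
    [0,0,0,0,0,-2.5,0],
    [0,0,0,0,0,-5,0],
    [0,0,0,0,0,-7,0],
    [0,0,0,0,0,-7.5,0],
    [0,0,0,0,0,-7.5,0]
  ]
}}

```text
time_s: 3.08
eef_pos: [0.498, -0.025, 0.2278]
tool_rot: [[0.063, 0.998, -0.003], [0.998, -0.063, 0.0], [0.0, -0.003, -1.0]]
contact_force: [-0.7, -0.5, -0.5]
gripper_width: -0.001
```

Run:
```python
from h import *
print(r.get_obs()['eef_pos'],r.get_obs()['contact_force'])
for n in('side','top'):
    p,d=r.snapshot(n);cv2.imwrite(f'pics/{n}1.png',cv2.resize(p[80:300,130:400],None,fx=2.7,fy=2.7))
```

```text
[ 0.49801538 -0.02504585  0.22775593] [-0.69384225 -0.48662925 -0.52277945]
```

View pics/side1.png

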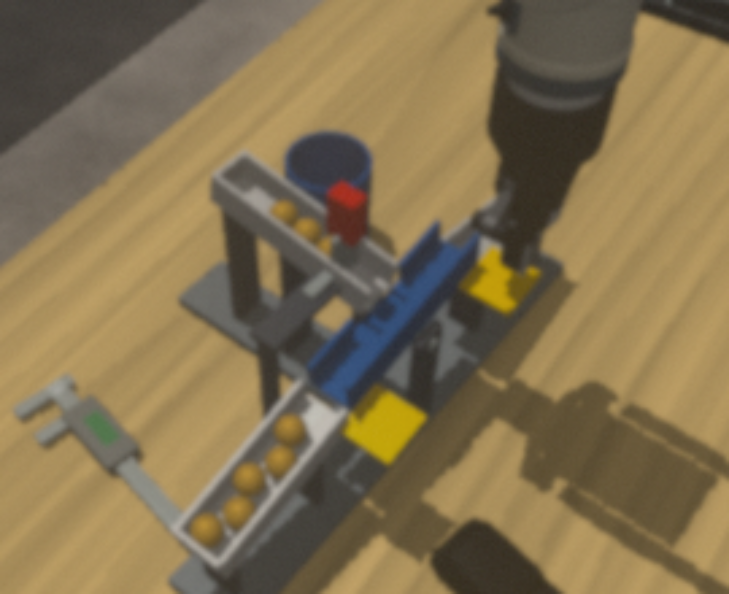

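View pics/top1.png

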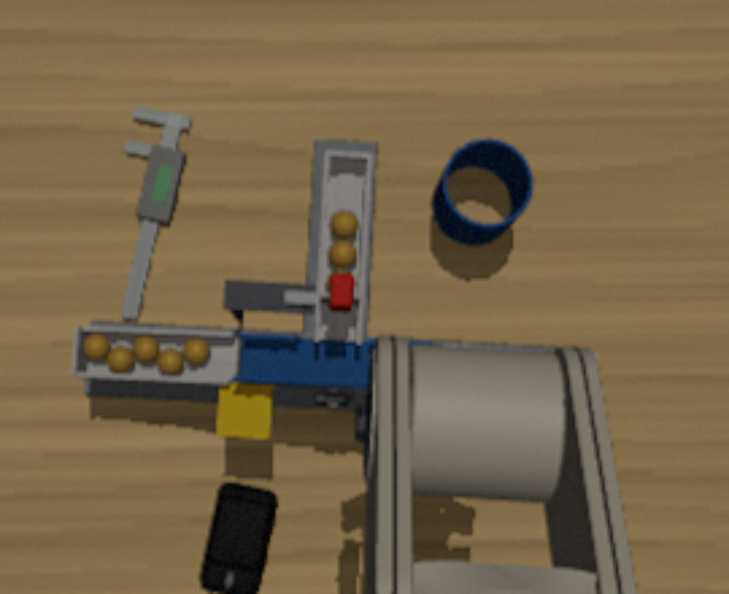

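The fingertips at about (517,262) in the side crop stand over the right pad, which spans roughly (465-540, 250-310). In the top view the tab at (341,291) and the left pad at (245,411) are clear. Pressing down gradually.

Call:
{"name": "drive_tool", "arguments": {
  "targets": [
    [0,0,0,0,0,-0.6,0],
    [0,0,0,0,0,-1.2,0],
    [0,0,0,0,0,-1.6,0],
    [0,0,0,0,0,-2.0,0],
    [0,0,0,0,0,-2.4,0],
    [0,0,0,0,0,-2.8,0],
    [0,0,0,0,0,-3.1,0],
    [0,0,0,0,0,-3.3,0],
    [0,0,0,0,0,-3.5,0],
    [0,0,0,0,0,-3.5,0]
  ]
}}

```text
time_s: 4.02
eef_pos: [0.4988, -0.0252, 0.1936]
tool_rot: [[0.063, 0.998, -0.0], [0.998, -0.063, 0.0], [0.0, -0.0, -1.0]]
contact_force: [0.1, 0.4, 0.2]
gripper_width: 0.0
```

Call:
{"name": "drive_tool", "arguments": {
  "targets": [
    [0,0,0,0,0,-0.2,0],
    [0,0,0,0,0,-0.4,0],
    [0,0,0,0,0,-0.6,0],
    [0,0,0,0,0,-0.6,0]
  ]
}}

```text
time_s: 4.35
eef_pos: [0.4988, -0.0251, 0.1876]
tool_rot: [[0.063, 0.998, -0.0], [0.998, -0.063, 0.0], [0.0, -0.0, -1.0]]
contact_force: [-0.2, -0.7, -1.0]
gripper_width: 0.0
```

Run:
```python
from h import *
print(r.get_obs()['contact_force'])
for n in('side','top'):
    p,d=r.snapshot(n);cv2.imwrite(f'pics/{n}2.png',cv2.resize(p[80:300,130:400],None,fx=2.7,fy=2.7))
    for b in blobs(n,p,d,'y'):print(n,*b)
```

```text
[-0.1724709  -0.72712176 -1.04943654]
side [310.0, 192.0] 84 [0.5105, -0.0092, 0.1165] [0.494, -0.026, 0.114] [0.519, -0.0, 0.119]
side [273.0, 231.0] 374 [0.5129, 0.128, 0.1367] [0.495, 0.106, 0.133] [0.534, 0.146, 0.14]
top [220.0, 232.0] 372 [0.514, 0.1239, 0.1351] [0.495, 0.102, 0.13] [0.537, 0.144, 0.14]
```

View pics/side2.png

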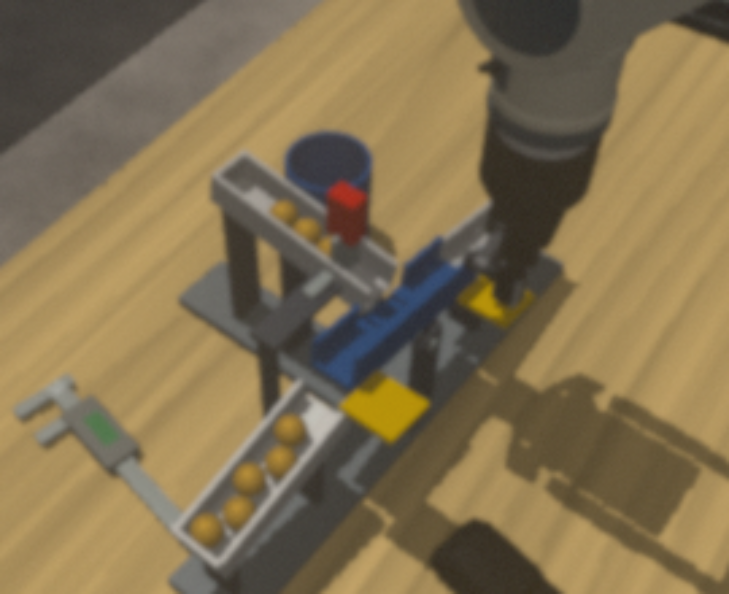

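The gate has rocked: the left pad at (385,408) is now up at z≈0.137, and the right pad at (495,300) is down. The force is still small, so I'll keep pressing until the stop is felt.

Call:
{"name": "drive_tool", "arguments": {
  "targets": [
    [0,0,0,0,0,-0.1,0],
    [0,0,0,0,0,-0.2,0],
    [0,0,0,0,0,-0.2,0]
  ]
}}

```text
time_s: 4.7
eef_pos: [0.4988, -0.0252, 0.1858]
tool_rot: [[0.063, 0.998, -0.0], [0.998, -0.063, 0.0], [0.0, -0.0, -1.0]]
contact_force: [0.0, -0.4, -0.1]
gripper_width: 0.001
```

Call:
{"name": "drive_tool", "arguments": {
  "targets": [
    [0,0,0,0,0,-0.1,0],
    [0,0,0,0,0,-0.2,0],
    [0,0,0,0,0,-0.2,0]
  ]
}}

```text
time_s: 4.95
eef_pos: [0.4989, -0.0252, 0.1838]
tool_rot: [[0.063, 0.998, 0.0], [0.998, -0.063, -0.0], [0.0, 0.0, -1.0]]
contact_force: [0.4, 0.6, 0.3]
gripper_width: 0.003
```

Call:
{"name": "drive_tool", "arguments": {
  "targets": [
    [0,0,0,0,0,-0.1,0],
    [0,0,0,0,0,-0.2,0],
    [0,0,0,0,0,-0.2,0]
  ]
}}

```text
time_s: 5.2
eef_pos: [0.4991, -0.0252, 0.183]
tool_rot: [[0.063, 0.998, 0.0], [0.998, -0.063, 0.0], [0.0, 0.0, -1.0]]
contact_force: [-4.1, 1.7, 15.0]
gripper_width: -0.003
```

Run:
```python
from h import *
print(r.get_obs()['contact_force'],r.get_obs()['joint_torque'])
for n in('side','top'):
    p,d=r.snapshot(n);cv2.imwrite(f'pics/{n}3.png',cv2.resize(p[80:300,130:400],None,fx=2.7,fy=2.7))
    for b in blobs(n,p,d,'y'):print(n,*b)
```

```text
[-4.0526059   1.71508473 14.97432671] [-5.96382860e-01 -3.94686449e+01 -1.79074466e+01 -2.41409149e-01
 -1.37057070e+00  2.40140129e-02]
side [309.0, 193.0] 87 [0.511, -0.009, 0.1131] [0.495, -0.028, 0.109] [0.52, -0.0, 0.116]
side [273.0, 229.0] 351 [0.5134, 0.1277, 0.1409] [0.495, 0.106, 0.136] [0.535, 0.145, 0.145]
top [220.0, 232.0] 358 [0.5148, 0.1236, 0.1394] [0.495, 0.102, 0.134] [0.537, 0.141, 0.145]
```

View pics/side3.png

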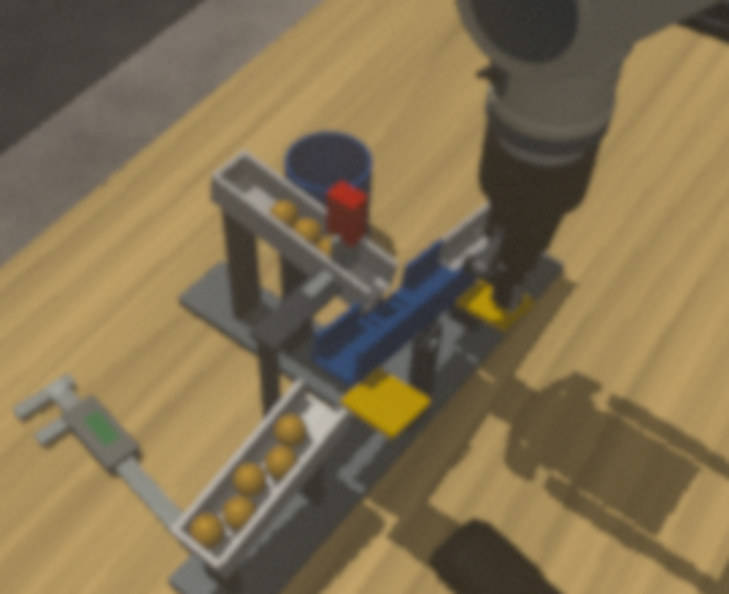

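The wrist reads 15 N and the left pad is at z≈0.140 with the right one fully down, so the gate is on its right-hand stop. Now lift and go to the right of the tab.

Call:
{"name": "drive_tool", "arguments": {
  "targets": [
    [0,0,0,0,0,2,0],
    [0,0,0,0,0,5,0],
    [0,0,0,0,0,8,0],
    [0,0,0,0,0,11,0],
    [0,0,0,0,0,14,0],
    [0,0,0,2.5,0.5,14,0],
    [0,0,0,5,1,14,0],
    [0,0,0,7.5,1.5,14,0],
    [0,0,0,10.1,2,14,0],
    [0,0,0,10.1,2,14,0],
    [0,0,0,10.1,2,12,0],
    [0,0,0,10.1,2,10,0],
    [0,0,0,10.1,2,9.2,0],
    [0,0,0,10.1,2,9.2,0]
  ]
}}

```text
time_s: 6.47
eef_pos: [0.5982, -0.0054, 0.2715]
tool_rot: [[0.063, 0.998, -0.005], [0.998, -0.063, 0.0], [-0.0, -0.005, -1.0]]
contact_force: [-1.0, -0.3, -0.2]
gripper_width: -0.003
```

Run:
```python
from h import *
print(r.get_obs()['contact_force'])
for n in('side','top'):
    p,d=r.snapshot(n);cv2.imwrite(f'pics/{n}4.png',cv2.resize(p[80:300,130:400],None,fx=2.7,fy=2.7))
    for c in 'yr':
      for b in blobs(n,p,d,c):print(n,*b)
```

```text
[-0.95277718 -0.25949934 -0.16041995]
side [273.0, 230.0] 361 [0.5127, 0.1279, 0.1411] [0.495, 0.105, 0.136] [0.535, 0.145, 0.145]
side [434.0, 48.0] 2101 [0.4911, -0.8189, 0.0719] [0.404, -0.938, 0.018] [0.587, -0.802, 0.078]
side [257.0, 152.0] 63 [0.6046, 0.0472, 0.2251] [0.595, 0.039, 0.222] [0.614, 0.054, 0.227]
top [219.0, 232.0] 358 [0.5149, 0.1237, 0.1392] [0.495, 0.102, 0.133] [0.537, 0.141, 0.145]
```

View pics/side4.png

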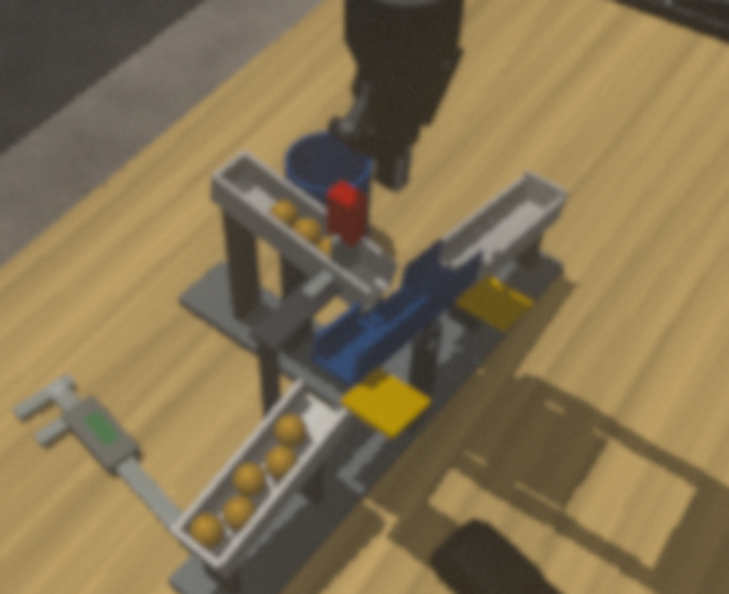

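View pics/top4.png

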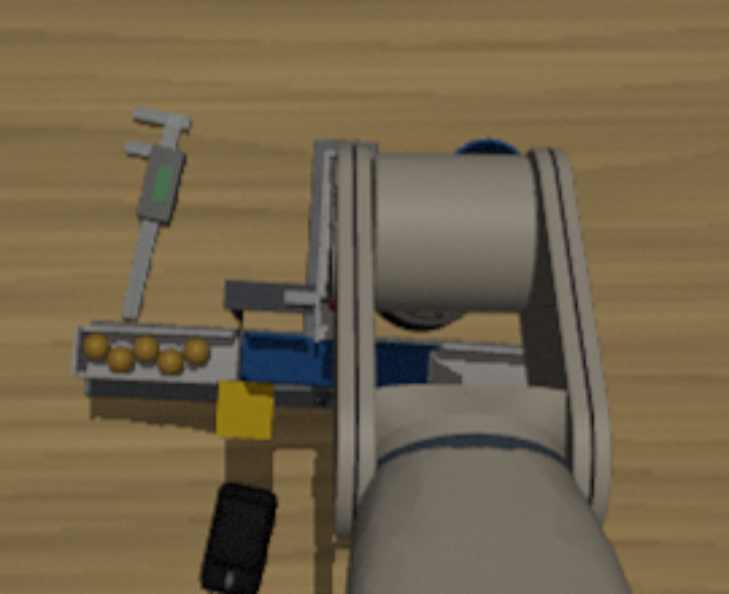

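The gate stayed over (left pad z≈0.14). In the side crop the fingertips at (400,180) are right of the tab at (347,210). Pushing left along the sorter's y.

Call:
{"name": "drive_tool", "arguments": {
  "targets": [
    [0,0,0,0.06,1,0,0],
    [0,0,0,0.1,1.6,0,0],
    [0,0,0,0.14,2.2,0,0],
    [0,0,0,0.18,2.8,0,0],
    [0,0,0,0.21,3.4,0,0],
    [0,0,0,0.25,4.0,0,0],
    [0,0,0,0.3,4.6,0,0],
    [0,0,0,0.33,5.2,0,0],
    [0,0,0,0.36,5.8,0,0],
    [0,0,0,0.4,6.2,0,0],
    [0,0,0,0.4,6.2,0,0]
  ]
}}

```text
time_s: 7.48
eef_pos: [0.6039, 0.0577, 0.2738]
tool_rot: [[0.062, 0.998, -0.0], [0.998, -0.062, 0.0], [0.0, -0.0, -1.0]]
contact_force: [0.5, 0.1, 0.1]
gripper_width: -0.002
```

Call:
{"name": "drive_tool", "arguments": {
  "targets": [
    [0,0,0,0.01,0.2,0,0],
    [0,0,0,0.02,0.4,0,0],
    [0,0,0,0.02,0.4,0,0]
  ]
}}

```text
time_s: 7.73
eef_pos: [0.6039, 0.0609, 0.2737]
tool_rot: [[0.063, 0.998, -0.0], [0.998, -0.063, 0.0], [0.0, -0.0, -1.0]]
contact_force: [-0.0, 0.1, -0.0]
gripper_width: 0.001
```

Run:
```python
from h import *
for n in('side','top'):
    p,d=r.snapshot(n);cv2.imwrite(f'pics/{n}5.png',cv2.resize(p[80:300,130:400],None,fx=2.7,fy=2.7))
    for c in 'yr':
      for b in blobs(n,p,d,c):print(n,*b)
```

```text
side [314.0, 192.0] 228 [0.5024, -0.0201, 0.111] [0.485, -0.041, 0.107] [0.52, -0.001, 0.115]
side [268.0, 232.0] 161 [0.5181, 0.1379, 0.1432] [0.497, 0.125, 0.14] [0.536, 0.146, 0.146]
side [434.0, 48.0] 2096 [0.4904, -0.8192, 0.0719] [0.405, -0.938, 0.018] [0.587, -0.802, 0.078]
side [243.0, 163.0] 37 [0.6107, 0.0842, 0.2254] [0.604, 0.077, 0.223] [0.615, 0.091, 0.227]
```

View pics/side5.png

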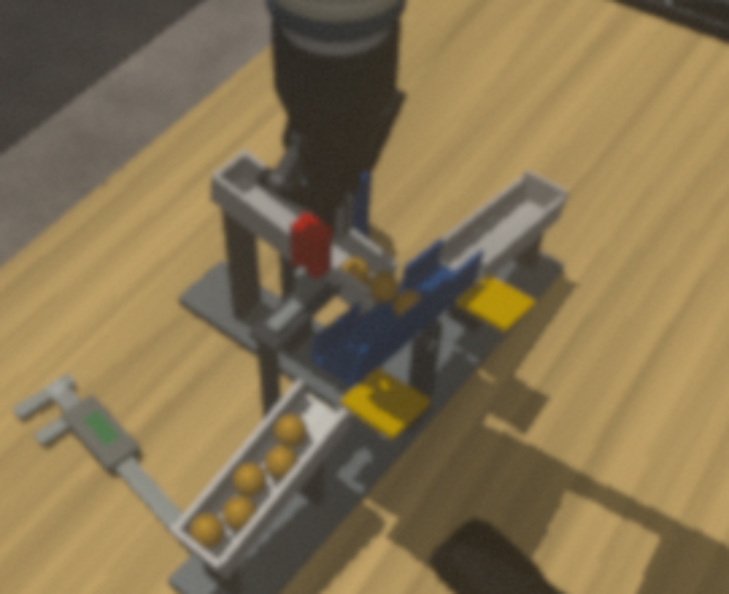

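The balls are rolling from (355,268) to (405,300) down onto the gate. The tab at (311,243) has moved about 37 mm, so I'll carry on to its end stop.

Call:
{"name": "drive_tool", "arguments": {
  "targets": [
    [0,0,0,0.02,0.3,0,0],
    [0,0,0,0.04,0.6,0,0],
    [0,0,0,0.04,0.7,0,0],
    [0,0,0,0.04,0.7,0,0]
  ]
}}

```text
time_s: 8.17
eef_pos: [0.6044, 0.0668, 0.2738]
tool_rot: [[0.062, 0.998, -0.0], [0.998, -0.062, -0.002], [-0.002, -0.0, -1.0]]
contact_force: [-1.3, -7.8, 0.2]
gripper_width: 0.0
```

Call:
{"name": "drive_tool", "arguments": {
  "targets": [
    [0,0,0,0.0,0.1,0,0],
    [0,0,0,0.01,0.2,0,0],
    [0,0,0,0.01,0.2,0,0]
  ]
}}

```text
time_s: 8.42
eef_pos: [0.6044, 0.0672, 0.2739]
tool_rot: [[0.062, 0.998, -0.001], [0.998, -0.062, -0.005], [-0.005, -0.0, -1.0]]
contact_force: [-0.4, -14.8, 1.0]
gripper_width: 0.0
```

The force along -y rose to 15 N and the tool stopped moving, so the tab is on its end stop. Backing off to the right, then up and away.

Call:
{"name": "drive_tool", "arguments": {
  "targets": [
    [0,0,0,0,-0.7,0,0],
    [0,0,0,-0.1,-2,0,0],
    [0,0,0,-0.1,-2.5,0.5,0],
    [0,0,0,-0.1,-2.5,3,0],
    [0,0,0,-0.1,-2.5,6,0],
    [0,0,0,-0.1,-2.5,9,0],
    [0,0,0,-3,-3,10,0],
    [0,0,0,-6,-6,10,0],
    [0,0,0,-9,-9,10,0],
    [0,0,0,-11,-12,10,0],
    [0,0,0,-13,-15,10,0],
    [0,0,0,-15,-18,10,0],
    [0,0,0,-17,-21,10,0],
    [0,0,0,-19,-24,10,0],
    [0,0,0,-20,-27,10,0],
    [0,0,0,-20,-30,10,0],
    [0,0,0,-20,-30,10,0]
  ]
}}

```text
time_s: 9.83
eef_pos: [0.4042, -0.2343, 0.3749]
tool_rot: [[0.066, 0.998, 0.002], [0.998, -0.066, -0.002], [-0.002, 0.002, -1.0]]
contact_force: [-0.9, 0.3, 0.6]
gripper_width: -0.0
```

Run:
```python
from h import *
print(r.get_obs()['time_s'],r.get_obs()['contact_force'],r.get_obs()['qd'].round(3) if hasattr(r.get_obs()['qd'],'round') else 0)
for n in('side','top'):
    p,d=r.snapshot(n);cv2.imwrite(f'pics/{n}6.png',cv2.resize(p[80:300,130:400],None,fx=2.7,fy=2.7))
    for c in 'yr':
      for b in blobs(n,p,d,c):print(n,*b)
for q in('sleeve','mouse','caliper'):
    print(q,[(np.round(k['position'],3).tolist(),round(k['p'],2)) for k in r.recognise('top',q)[:2]])
```

```text
9.8333 [-0.92549706  0.25422058  0.63703021] [ 0.063 -0.013  0.033  0.032  0.015  0.084]
side [314.0, 193.0] 219 [0.5013, -0.0184, 0.1113] [0.485, -0.04, 0.107] [0.519, -0.0, 0.115]
side [272.0, 230.0] 340 [0.5136, 0.1282, 0.1412] [0.495, 0.105, 0.136] [0.535, 0.145, 0.145]
side [418.0, 36.0] 523 [0.5578, -0.8481, 0.075] [0.514, -0.934, 0.063] [0.596, -0.802, 0.082]
side [460.0, 47.0] 298 [0.4191, -0.8645, 0.0748] [0.394, -0.948, 0.065] [0.439, -0.728, 0.123]
side [243.0, 166.0] 78 [0.6051, 0.0922, 0.2251] [0.596, 0.085, 0.222] [0.615, 0.098, 0.227]
top [220.0, 232.0] 361 [0.5149, 0.1236, 0.1391] [0.495, 0.102, 0.133] [0.537, 0.141, 0.145]
top [285.0, 237.0] 279 [0.5024, -0.025, 0.1093] [0.485, -0.046, 0.104] [0.521, -0.004, 0.115]
top [234.0, 186.0] 96 [0.6067, 0.0877, 0.2242] [0.596, 0.079, 0.221] [0.62, 0.094, 0.227]
sleeve [([0.712, -0.088, 0.069], 0.91)]
mouse [([0.402, 0.139, 0.031], 0.79), ([0.559, 0.052, 0.111], 0.72)]
caliper [([0.727, 0.218, 0.008], 0.73), ([0.555, 0.053, 0.115], 0.39)]
```

View pics/side6.png

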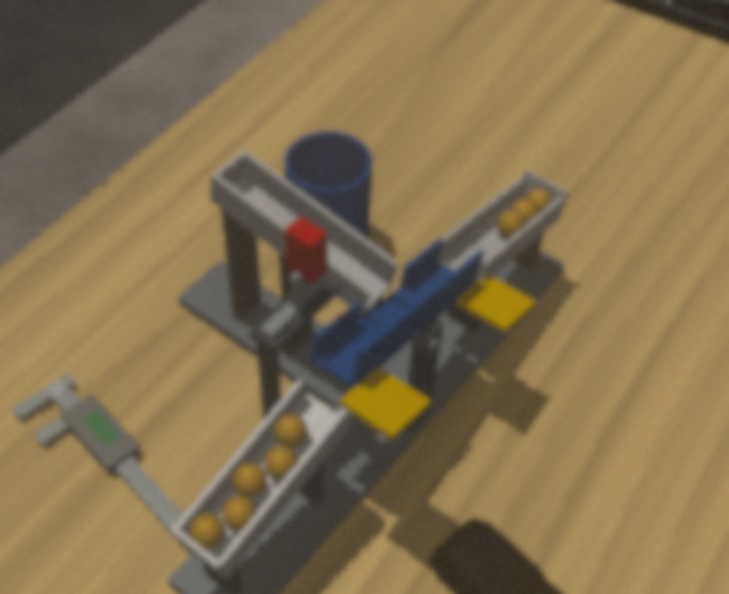

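View pics/top6.png

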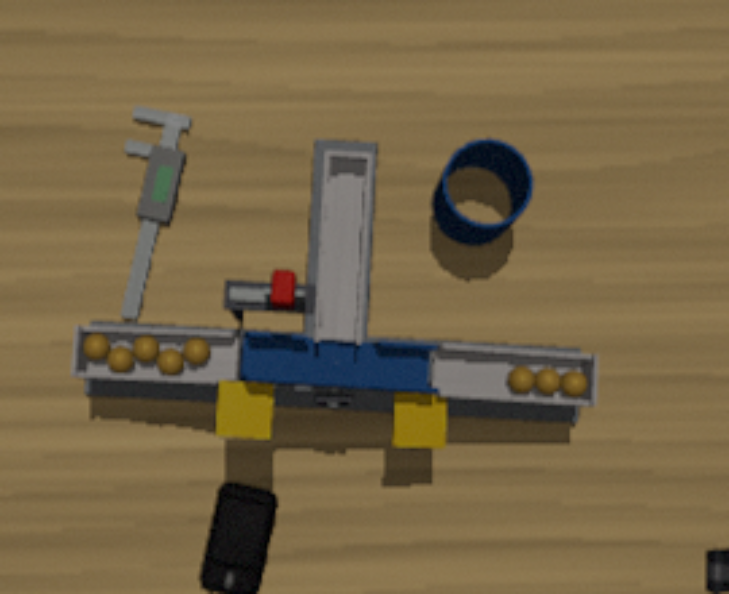

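Three balls lie at the end of the right chute, at (521-574, 381) in the top crop. The tab at (283,288) is about 45 mm to the left of where it started, and the gate is still right-down. The caliper, mouse and sleeve haven't moved, so I'm handing in.

```bash
python3 -c "
from rig import r
print(r.close_job())"
```

```text
the job is handed in; nothing more can be done
None
```

The three balls are in the right chute, and I handed the job in after about 10 s.

- **Gate:** I pressed the right pad down with shut fingertips until the stop pushed back at about 15 N. The right pad then measured about 0.110 m high and the left about 0.140 m. The gate was still there after I let go and after the balls had rolled through.
- **Stop tab:** Only then did I push the red tab left, until it stopped against about 15 N. It ended about 45 mm from its start.
- **Final pictures:** All three balls rest at the end of the right chute and the infeed is empty. The caliper, mouse and sleeve are where they were, to within about 5 mm. The arm was clear of everything.
- **Disagreements:** At first the networks returned nearly the same point, in the middle of the gate, for both pads. I used colour and depth for the pad and tab positions instead, and they agreed with the given dimensions. The last mouse and caliper searches also gave a second, false match on the gate, which I ignored.

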